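# Load an urgent sample and ease its carrier round the bend into the reader dock

### The job

Stand the sample tube from the tube rack in the socket of the tube carrier that waits at the start of the guided lane, then slide the carrier with its tube along the rails, round the bend and fully home against the buffer in front of the reader head, so that the dock's spring roller drops in behind the socket. The bend unit is clamped in long slots and never sits quite where it did last time, so feel the way round and do not force it (rails and dock must never take more than 12 N from the carrier), and let go at the end, leaving the tube upright in the carrier and the cups and the marker where they were.

Things in the scene. Friction and masses are not known exactly. Their poses are not given: they have to be found in the camera images.
- tube_mid (a point): The only sample tube: 13 mm diameter, 76 mm tall, flat foot, 16 mm wide cap over its top 14 mm, 20 g. It starts upright in a place of the slotted tube rack (128 x 46 mm, top 56 mm above the bench), its foot on the rack's shelf 30 mm above the bench; the places beside it are empty. The point is the tube's centre, 38 mm above its foot; z along the tube, cap up.
- carrier: Tube carrier, 0.2 to 0.42 kg: two white guide discs, 40 mm diameter, 10 mm thick, centres 50 mm apart, joined by a 24 mm wide waist; a tube socket (31 mm diameter) on the front disc, a steel grip post on the rear one. Origin under its middle; x forward (post to socket), z up. Starts in the entry leg pointing along it. Held down by the rails' lips; slides easily (friction about 0.25).
- socket (a point): Centre of the floor of the carrier's tube socket, on the front disc's axis, 10 mm above the carrier's underside and 15 mm above the bench. The hole is 18 mm wide and open at the top; its rim is 32 mm above this point.
- post (a point): Grip point on the carrier's round upright steel post: 14 mm diameter, on the rear disc's axis, 50 mm behind the socket. The point is 53 mm above the bench; the post is free from 21 to 69 mm above the bench and may turn between gripper pads. The rails beside it are 20 mm high.
- lane: Grey base plate of the lane, 5 mm thick, fixed. Origin on the bench under the entry leg's middle line, which runs along +y of this frame at x = 0 from y = -0.128. The lane then turns right (clockwise from above) through a quarter circle of 90 mm radius and goes on along +x to the dock. Bend, exit leg and dock are one unit that is clamped on this plate through slots.
- bend_nominal (a point): Fixed mark on the plate, at (0, 0) of the lane's frame: the bend would begin here if its unit were clamped in the middle of its slots (the bend would then end at (0.09, 0.09)). The unit really sits anywhere up to 25 mm short of or beyond that along the entry leg (lane's y); this setting is not measured. Crosswise (lane's x) it does not shift.
- home_nominal (a point): Fixed mark on the plate, at (0.145, 0.09) of the lane's frame: below the socket's axis when the carrier is home, if the bend unit were in the middle of its slots. The true home lies up to 25 mm from it along the lane's y; its x is true to about 1 mm (the post is then at x = 0.095).
- guides: The rails with all that is clamped to them: bend unit, dock roller, end buffer, white reader head (89 mm high). Frame as the lane's. Rails stand 42 mm apart, 20 mm high, with lips 3.5 mm inward over the discs. The contact forces between the carrier and all of these are added up and may not pass 12 N; about 5 N along the lane with 3 N sideways at the post is safe.
- detent (a joint): Swing (rad) of the dock's spring arm whose free roller, beside the exit leg 21 to 30 mm above the bench, is pushed aside by the socket: 0 right in, about 0.1 as the socket passes, under 0.05 once dropped in behind it. Met 24 mm short of home; takes 2 to 4 N of push to pass, then the carrier slips onto the rubber buffer (1.5 N/mm, 5 mm travel).
- cup_elbow: Specimen cup with lid, 58 mm diameter, 62 mm tall, on the bench in the inner corner of the lane; origin under its centre. To be left alone.
- cup_side: Specimen cup with lid, 58 mm diameter, 62 mm tall, on the bench to the left of the lane; origin under its centre. To be left alone.
- felt_marker: Felt marker, 136 mm long and 17 mm thick, lying on the bench near the front edge; origin under its middle. To be left alone.
Things that resemble listed ones, but are neither listed nor needed, are in the scene too. Leave any purple look-alike of the carrier alone.

How it is judged:
By the outcome, as a careful person would: the job done as asked, in the order asked, and still so for the second after the job is handed in, with the robot touching nothing.
It also fails if it takes over 72 s, if anything falls off the work surface, if the arm or the gripper's body presses on something with over 40 N, if the wrist force passes 120 N, or if a joint passes its speed limit or range.

### The arm

A 7-joint arm with a two-finger parallel gripper is mounted at the origin on a cart in front of the work surface, level with it; the furniture and walls round the work are solid. World frame = base frame: x ahead of the robot, y to its left, z up, the work surface at z = 0. Lengths are in mm, angles in rad, forces in N, time in s.
With the tool pointing down it reaches from about 350 to 900 mm from the base axis. Payload 8.1 kg.
Tool frame: the origin (TCP) lies at the very end of the fingers, on their centre line; the grasp point (between the pads) lies 19 mm behind it; z points along the fingers, y is the line along which they close (so a half turn about z gives the same grasp; the last joint's range is limited). The gripper opens to 92 mm and grips with 3 to 60 N. Pads are 19 mm wide; open, the fingers measure 130 mm over their backs; the gripper's body (75 mm by 190 mm) begins 47 mm behind the grasp point.
Start: joints at [-1.423, 0.434, 0.025, 1.573, -0.012, 1.134, -0.075], TCP at [155.139, 605.453, 226.742] pointing down, gripper open.
Joint ranges: [-2.62, 2.62], [-0.44, 2.09], [-1.27, 1.32], [0.08, 2.57], [-1.32, 4.46], [0.12, 2], [-2.74, 2.74]. Speed limits (rad/s): [2.22, 2.22, 3.01, 3.01, 3.14, 3.14, 3.14].

### API

Orientations are given as a unit quaternion [w, x, y, z].
In Python, from cell import robot gives the robot as it stands.
- The arm moves only by the shell command python3 -m inch 'ROWS' [FORCE]. ROWS is JSON, a list of rows, each a list of 7 numbers: the turn, a rotation vector about the tool's x, y, z in degrees, then the shift along the tool's x, y, z in m, then the opening, from 0 (shut) to 1 (fully open). In form: [[ax, ay, az, tx, ty, tz, jaw], ...]. A call has 1 to 10 rows; each row is the pose to reach, as a shift and turn from the pose commanded when the call began, along the tool's axes at that moment; what a row does not reach only later rows make up. A row lasts 1/8 s, in which the tool goes at most 62.5 mm and 10.7 degrees, less where a joint would pass 70% of its speed; a pose out of reach is approached as far as the arm can. A call with a gripper value outside its range is refused whole. The fingers move at their own pace and stop on an object; FORCE is the grip in N (left out, the last holds). Time passes only in rows, so rows that repeat a pose let the fingers close. It gives the time, the measured TCP pose, the force, the opening and the grip force at its end, in the units of the state.
- robot.state(): the state, without advancing time (a new reading comes with each control period).
- robot.read_camera(name): name is "side" or "top"; returns a dict with "color" (420x560x3 uint8, red, green, blue), "fx", "fy", "cx", "cy" (pixels), "rvec" (rotation vector, rad) and "tvec" (3), from world to camera coordinates, as OpenCV has them. Camera axes: x right, y down, z forward; pixel columns grow to the right and rows downward; lengths in mm; the calibration is good to about 2 mm. A picture is of the moment at which its call begins. There is no depth.
- robot.sign_off(): hands the job in; it is judged then, once.
The state is a dict: "clock": time; "joints": joint angles; "qd": joint speeds; "tau": joint torques, N m; "tcp_pos": TCP position; "eef_rot": TCP orientation; "wrist_force": force on the tool from outside, world axes, zero at the start; "torque": the same for the moment, N m; "finger_gap": opening from 0.0 (shut) to 1.0 (fully open); "grip_force": force on a finger pad.
Only numpy, scipy, OpenCV 4.12 (cv2) and the standard library are available. Lean on these libraries where they do the work, as an engineer would, in place of code of your own. Each camera call takes 0.05 s, during which the arm holds its last target. There are 200 camera calls.

## Working session

There is one attempt and no reset: what is moved stays moved. The work goes in short steps, Python scripts to look and compute and a shell command to move; the robot and the scene stay as the last step left them, time stands still between calls to the robot, and variables do not carry over. Pictures are saved under pics/ and viewed, at most 10 in all, crops included, and the job is handed in when it is done.

```bash
ls; mkdir -p pics
python3 - <<'E'
from cell import robot
import cv2
for n in ("top","side"):
    c=robot.read_camera(n); cv2.imwrite(f"pics/{n}0.png",cv2.cvtColor(c["color"],cv2.COLOR_RGB2BGR))
    print(n,c["fx"],c["fy"],c["cx"],c["cy"],c["rvec"],c["tvec"])
s=robot.state();print(s)
E
```

```text
pics
top 443.3616169840827 443.3616169840827 282.7737166282792 223.99930092361691 [ 2.18742467 -2.15878882  0.05990913] [  13.90573763  492.03909624 1180.36333653]
side 438.9723425399751 438.9723425399751 274.8816218575403 210.58988908989124 [ 2.24486493 -0.37960104  0.17827149] [-489.77324199  184.71235374  976.290767  ]
{'clock': 0.1, 'joints': array([-1.42257968,  0.43516013,  0.0250001 ,  1.57399054, -0.0116028 ,
        1.13400375, -0.0750993 ]), 'qd': array([ 0.00272286, -0.00078047,  0.00149654, -0.00139997,  0.00092566,
       -0.000891  ,  0.00011469]), 'tau': array([ 2.95018937e-03, -6.69128823e+01,  9.87962186e-01, -3.15148008e+01,
       -6.04427210e-02,  3.73986026e-02,  4.90365176e-05]), 'tcp_pos': array([155.07462501, 604.98865899, 226.02554149]), 'eef_rot': array([-1.98697759e-05,  1.25126348e-01,  9.92140562e-01, -7.08040922e-04]), 'wrist_force': array([ 0.42451874,  0.0711631 , -0.09752758]), 'torque': array([-0.03555151, -0.02159773, -0.04609426]), 'grip_force': 0.0, 'finger_gap': 1.0005227374683632}
```

View pics/top0.png

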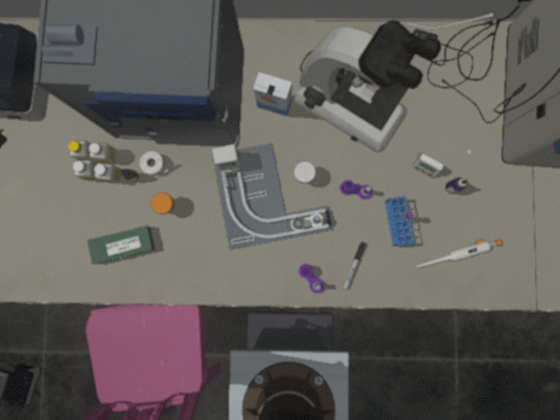

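View pics/side0.png

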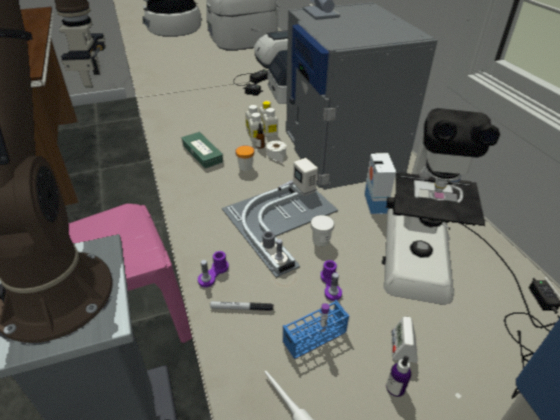

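The top view shows the lane with its entry at (325,220), bend at about (235,215) and reader at (225,155), plus the blue rack at (400,222). Carrier candidates are the white one in the lane at (308,222) and purple look-alikes at (312,280) and (356,190). The one in the lane fits, so I'll confirm it in a crop.

Run:
```python
import cv2,numpy as np
t=cv2.imread("pics/top0.png");s=cv2.imread("pics/side0.png")
r=lambda i,x,y,w,h,k:cv2.resize(i[y:y+h,x:x+w],None,fx=k,fy=k,interpolation=cv2.INTER_CUBIC)
a=r(t,205,140,130,110,6);cv2.imwrite("pics/laneT.png",a)
b=np.vstack([r(t,380,185,60,70,6)]);c=r(s,280,295,75,70,6)
cv2.imwrite("pics/rack.png",np.hstack([b,c[:420]]))
d=r(s,215,150,130,125,4.8);cv2.imwrite("pics/laneS.png",d);print(a.shape,b.shape,c.shape,d.shape)
```

```text
(660, 780, 3) (420, 360, 3) (420, 450, 3) (600, 624, 3)
```

View pics/laneT.png

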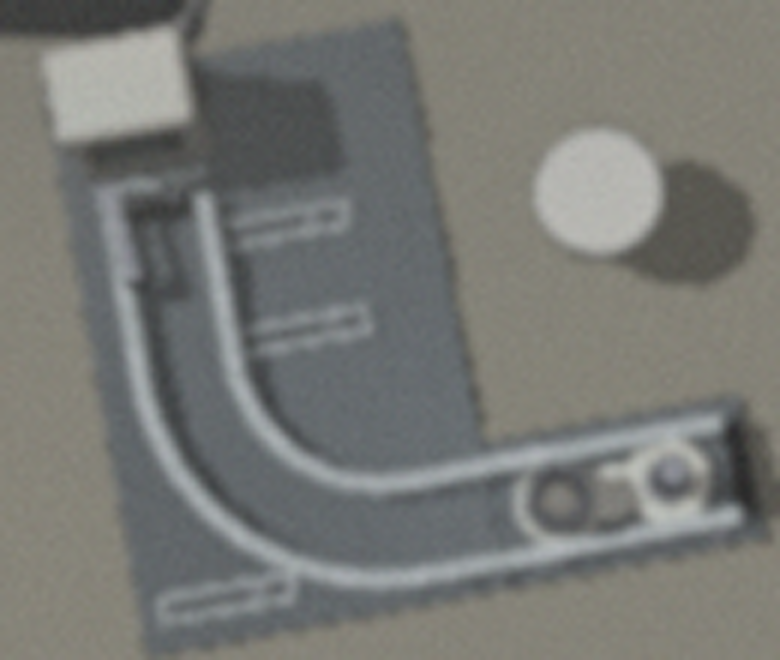

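View pics/rack.png

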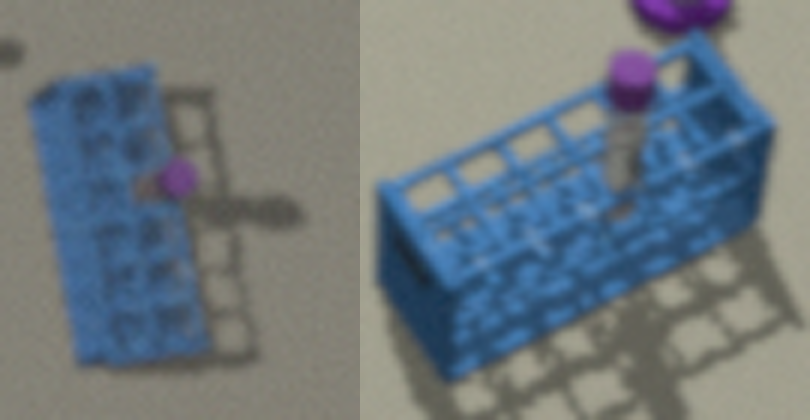

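View pics/laneS.png

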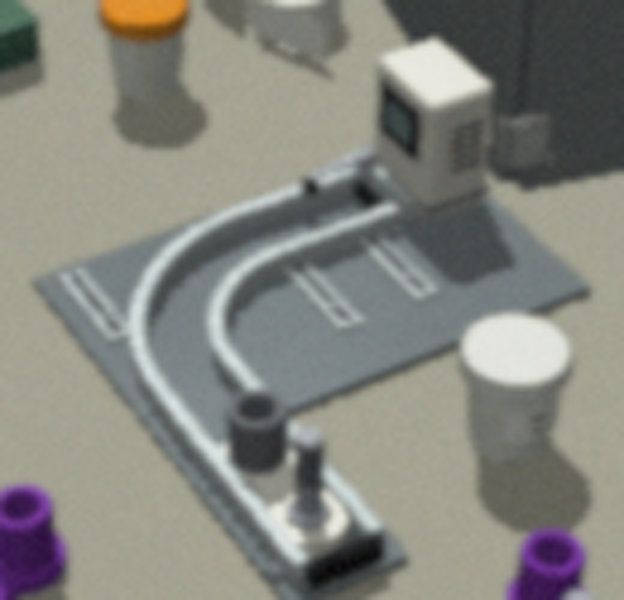

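The crops confirm the carrier. The white-disc one in the entry leg has its socket rim at about crop (560,495), which is full (298.3,222.5), and its post top at about crop (675,472), full (317.5,218.7). The purple twins lie off the lane. The only tube has a purple cap, at top (410,214.5) and side (325.5,306).

```bash
cat > h.py <<'E'
import cv2,numpy as np
from cell import robot
from scipy.spatial.transform import Rotation as R
class Cam:
    def __init__(s,n):
        c=robot.read_camera(n);s.im=cv2.cvtColor(c["color"],cv2.COLOR_RGB2BGR)
        s.K=np.array([[c["fx"],0,c["cx"]],[0,c["fy"],c["cy"]],[0,0,1]]);s.r=np.array(c["rvec"],float);s.t=np.array(c["tvec"],float);s.R=cv2.Rodrigues(s.r)[0]
    def at(s,uv,z):
        d=s.R.T@np.linalg.inv(s.K)@[*uv,1];o=-s.R.T@s.t;return (o+d*(z-o[2])/d[2])
    def px(s,p): return cv2.projectPoints(np.array([p],float),s.r,s.t,s.K,None)[0].ravel()
    def crop(s,x,y,w,h,k,f): cv2.imwrite(f,cv2.resize(s.im[y:y+h,x:x+w],None,fx=k,fy=k,interpolation=cv2.INTER_CUBIC))
def tool():
    s=robot.state();q=s["eef_rot"];return np.array(s["tcp_pos"]),R.from_quat([q[1],q[2],q[3],q[0]])
def go(target):  # world target -> tool shift m
    p,r=tool();return r.inv().apply(np.array(target)-p)/1000
E
python3 - <<'E'
from h import *
np.set_printoptions(precision=1,suppress=True)
T=Cam("top");S=Cam("side")
L=lambda u,v:(205+u/6,140+v/6); LS=lambda u,v:(215+u/4.8,150+v/4.8)
P=lambda n,c,uv,z:print(n,c.at(uv,z))
P("cap T",T,(410,214.5),106);P("cap S",S,(325.5,305.8),106)
P("sock T",T,L(560,495),47);P("sock S",S,LS(258,405),47)
P("post T",T,L(676,470),69);P("post S",S,LS(308,436),69)
for n,uv in dict(eu1=(720,422),eu2=(450,473),el1=(735,517),el2=(450,571),xl1=(128,290),xl2=(138,350),xr1=(205,200),xr2=(232,350),ol=(380,580),oin=(370,483)).items(): P(n,T,L(*uv),20)
for n,uv in dict(oS_l=(140,300),iS=(215,320),entL1=(305,550),entL2=(200,430),exR=(390,208),exR2=(290,240)).items():P(n,S,LS(*uv),20)
for n,uv in dict(pl_bl=(150,650),pl_tl=(60,170),pl_tr=(400,20),pl_ir=(480,440),pl_r=(765,535)).items():P(n,T,L(*uv),5)
P("cupE",T,L(598,190),62);P("cupS",T,(161,204),62)
for uv in [(28,92),(152,68),(82,363),(210,352)]:P("rack",T,(380+uv[0]/6,185+uv[1]/6),56)
print(tool()[1].as_matrix())
E
```

```text
cap T [ 513.  -298.8  106. ]
cap S [ 513.9 -300.7  106. ]
sock T [494.2 -21.2  47. ]
sock S [495.5 -21.5  47. ]
post T [503.9 -70.8  69. ]
post S [503.9 -72.1  69. ]
eu1 [530.2 -93.3  20. ]
eu2 [505.6  28.1  20. ]
el1 [ 487.4 -100.3   20. ]
el2 [461.4  27.4  20. ]
xl1 [587.3 175.5  20. ]
xl2 [559.9 170.4  20. ]
xr1 [629.  141.4  20. ]
xr2 [560.4 127.7  20. ]
ol [457.   58.8  20. ]
oin [500.7  64.1  20. ]
oS_l [470.1 107.   20. ]
iS [503.9  77.4  20. ]
entL1 [493.3 -98.4  20. ]
entL2 [470.4  -2.2  20. ]
exR [630.1 138.7  20. ]
exR2 [565.5 129.7  20. ]
pl_bl [424.4 163.9   5. ]
pl_tl [645.2 210.6   5. ]
pl_tr [717.   54.6   5. ]
pl_ir [522.2  15.    5. ]
pl_r [ 480.4 -115.2    5. ]
cupE [627.2 -36.1  62. ]
cupS [537.3 340.5  62. ]
rack [ 554.5 -246.4   56. ]
rack [ 565.6 -300.3   56. ]
rack [ 436.6 -269.3   56. ]
rack [ 442.1 -324.4   56. ]
[[-1.   0.2 -0. ]
 [ 0.2  1.  -0. ]
 [-0.  -0.  -1. ]]
```

The numbers agree between cameras. Lane heading is e_y≈(-0.2,0.98), the entry line lies at e_x·p≈480 and the exit line at e_y·p≈34. The tube is at (513.5,-300). Setting out.

```bash
python3 -m inch '[[0,0,64,-0.377,-0.265,0,0.4],[0,0,64,-0.377,-0.265,0,0.4],[0,0,64,-0.377,-0.265,0,0.4],[0,0,64,-0.377,-0.265,0,0.4],[0,0,64,-0.377,-0.265,0,0.4],[0,0,64,-0.377,-0.265,0,0.4],[0,0,64,-0.377,-0.265,0,0.4],[0,0,64,-0.377,-0.265,0,0.4],[0,0,64,-0.377,-0.265,0,0.4]]' 8
python3 - <<'E'
from h import *
print(go([513.5,-300,130]).round(4),tool()[1].as_matrix().round(3))
E
```

```text
clock: 1.32
tcp_pos: [455.7, 253.2, 226.8]
eef_rot: [0.0, 0.633, 0.774, -0.0]
wrist_force: [-0.7, 1.3, 0.2]
finger_gap: 0.399
grip_force: 0.0
[-0.5536 -0.0526  0.097 ] [[-0.197  0.98   0.   ]
 [ 0.98   0.197 -0.   ]
 [-0.001  0.    -1.   ]]
```

```bash
python3 -m inch '[[0,0,0,-0.554,-0.053,0.05,0.4],[0,0,0,-0.554,-0.053,0.05,0.4],[0,0,0,-0.554,-0.053,0.05,0.4],[0,0,0,-0.554,-0.053,0.05,0.4],[0,0,0,-0.554,-0.053,0.05,0.4],[0,0,0,-0.554,-0.053,0.05,0.4],[0,0,0,-0.554,-0.053,0.05,0.4],[0,0,0,-0.554,-0.053,0.05,0.4],[0,0,0,-0.554,-0.053,0.05,0.4],[0,0,0,-0.554,-0.053,0.05,0.4]]'
python3 - <<'E'
from h import *
print(go([513.5,-300,78]).round(4),tool()[0].round(1))
T=Cam("top");S=Cam("side")
a=cv2.resize(T.im[170:260,370:450],(400,450),interpolation=cv2.INTER_CUBIC);b=cv2.resize(S.im[265:355,280:360],(400,450),interpolation=cv2.INTER_CUBIC)
cv2.imwrite("pics/appr.png",np.hstack([a,b]))
E
```

```text
clock: 2.58
tcp_pos: [513.5, -302.2, 176.2]
eef_rot: [0.0, 0.634, 0.773, -0.001]
wrist_force: [0.3, 0.1, -0.6]
finger_gap: 0.404
grip_force: 0.0
[0.0024 0.0006 0.0982] [ 513.5 -302.2  176.2]
```

View pics/appr.png

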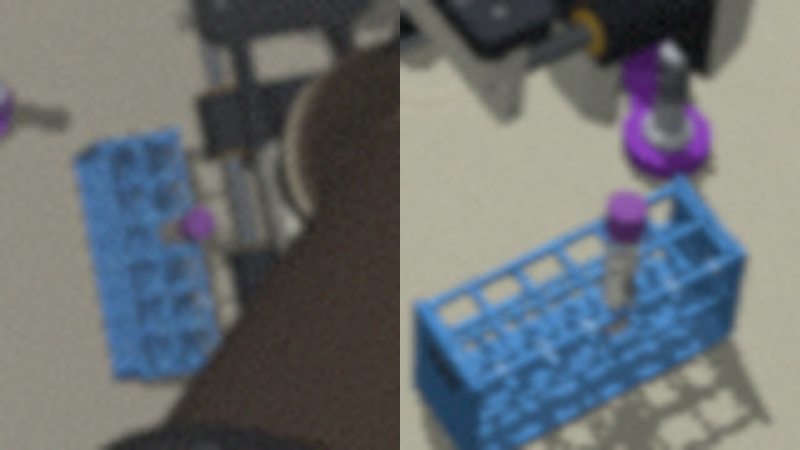

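The tube's cap, top crop (198,222) and side crop (627,210), stands clear of the fingers hovering above it. Positions are consistent, so I'm descending and closing.

```bash
python3 -m inch '[[0,0,0,0.0022,0,0.03,0.4],[0,0,0,0.0022,0,0.06,0.4],[0,0,0,0.0022,0,0.085,0.4],[0,0,0,0.0022,0,0.098,0.4],[0,0,0,0.0022,0,0.098,0.4],[0,0,0,0.0022,0,0.098,0.1],[0,0,0,0.0022,0,0.098,0.1],[0,0,0,0.0022,0,0.098,0.1],[0,0,0,0.0022,0,0.098,0.1]]' 10;python3 -m inch '[[0,0,0,0,0,0,0.1],[0,0,0,0,0,-0.02,0.1],[0,0,0,0,0,-0.04,0.1],[0,0,0,0,0,-0.07,0.1],[0,0,0,0,0,-0.1,0.1],[0,0,0,0,0,-0.1,0.1]]'
python3 - <<'E'
from h import *
np.set_printoptions(precision=4,suppress=True)
print(go([495,-21.5,150]).round(4))
E
```

```text
clock: 3.8
tcp_pos: [514.3, -296.4, 79.4]
eef_rot: [0.001, 0.632, 0.775, 0.0]
wrist_force: [0.2, 1.0, 5.9]
finger_gap: 0.171
grip_force: 10.0
clock: 4.55
tcp_pos: [514.8, -296.8, 180.8]
eef_rot: [0.002, 0.632, 0.775, 0.001]
wrist_force: [-0.1, -0.7, -0.8]
finger_gap: 0.169
grip_force: 10.0
[0.2738 0.0359 0.0303]
```

```bash
python3 -m inch '[[0,0,0,0.06,0.008,0,0.1],[0,0,0,0.12,0.016,0,0.1],[0,0,0,0.18,0.024,0.02,0.1],[0,0,0,0.23,0.03,0.03,0.1],[0,0,0,0.26,0.034,0.045,0.1],[0,0,0,0.274,0.036,0.055,0.1],[0,0,0,0.274,0.036,0.055,0.1],[0,0,0,0.274,0.036,0.055,0.1]]'
python3 - <<'E'
from h import *
np.set_printoptions(precision=1,suppress=True)
p,r=tool();print(p,r.as_matrix())
T=Cam("top");S=Cam("side")
for n,z in (("foot",p[2]-48),("cap bot",p[2]+14),("tcp",p[2])): print(n,S.px([p[0],p[1],z]),T.px([p[0],p[1],z]))
print("sock",S.px([495,-21.5,47]))
u,v=S.px([495,-21.5,75]).astype(int);print(u,v)
S.crop(u-40,v-50,80,80,7,"pics/carry.png");print(u-40,v-50)
E
```

```text
clock: 5.55
tcp_pos: [494.2, -22.1, 124.0]
eef_rot: [0.0, 0.633, 0.774, -0.0]
wrist_force: [0.7, 0.3, 0.2]
finger_gap: 0.172
grip_force: 10.0
[494.2 -22.1 124. ] [[-0.2  1.   0. ]
 [ 1.   0.2 -0. ]
 [-0.   0.  -1. ]]
foot [268.2 225.7] [298.9 221.6]
cap bot [268.  205.4] [299.3 219.6]
tcp [268.  210.1] [299.2 220. ]
sock [268.5 234.4]
268 225
228 175
```

View pics/carry.png

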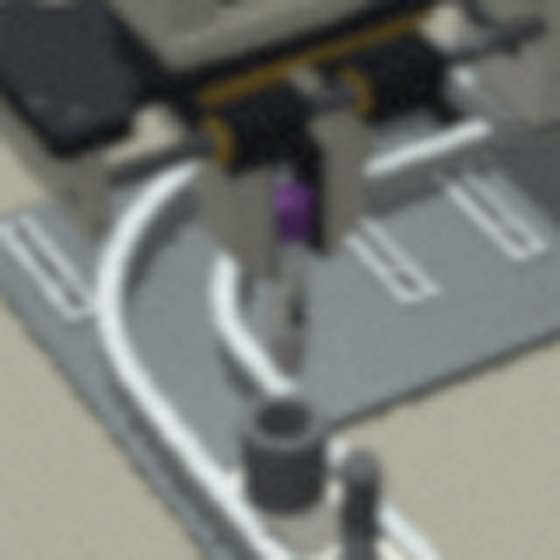

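The tube hangs upright with its foot at crop (287,362), and the socket mouth is at crop (284,418), which is full (268.6,234.7). Computing the offset.

Run:
```python
from h import *
np.set_printoptions(precision=2,suppress=True)
p,r=tool();S=Cam("side")
s=S.at((268.6,234.7),47)
for v in (225.7,226.7): print(r.inv().apply(S.at((269.0,v),p[2]-48)-p), r.inv().apply(s-p))
c=S.at((228+293/7,175+183/7),p[2]+28);print(c,r.inv().apply(c-p))
```

```text
[-1.25  1.31 48.  ] [-0.54  0.32 77.2 ]
[-4.29 -0.46 48.  ] [-0.54  0.32 77.2 ]
[497.61 -25.68 152.2 ] [ -4.28   2.52 -28.  ]
```

```bash
python3 -m inch '[[0,0,0,0.003,0,0,0.1],[0,0,0,0.003,0,0.015,0.1],[0,0,0,0.003,0,0.025,0.1],[0,0,0,0.003,0,0.03,0.1],[0,0,0,0.003,0,0.035,0.1],[0,0,0,0.003,0,0.04,0.1],[0,0,0,0.003,0,0.04,0.1]]'
```

```text
clock: 6.58
tcp_pos: [493.1, -17.5, 83.4]
eef_rot: [-0.0, 0.632, 0.775, -0.0]
wrist_force: [0.2, 0.6, -0.6]
finger_gap: 0.173
grip_force: 10.0
```

```bash
python3 -m inch '[[0,0,0,0,0,0.005,0.1],[0,0,0,0,0,0.01,0.1],[0,0,0,0,0,0.014,0.1],[0,0,0,0,0,0.018,0.1],[0,0,0,0,0,0.018,0.1]]'
python3 - <<'E'
from h import *
S=Cam("side");S.crop(228,165,80,100,6,"pics/ins.png")
E
```

```text
clock: 7.2
tcp_pos: [493.1, -17.5, 65.4]
eef_rot: [-0.0, 0.632, 0.775, -0.0]
wrist_force: [-0.1, -0.1, -0.3]
finger_gap: 0.168
grip_force: 10.0
```

View pics/ins.png

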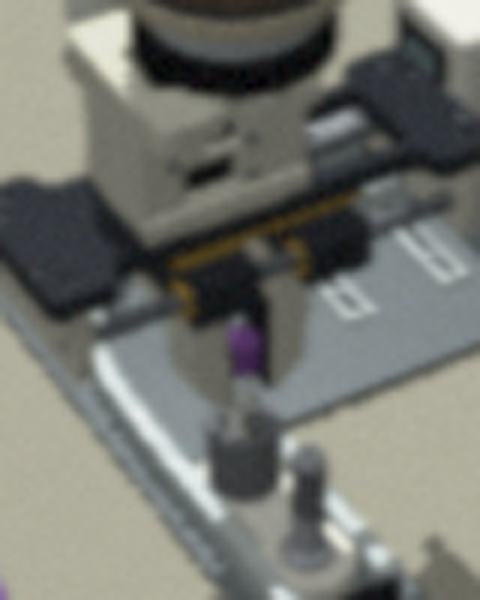

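The tube, crop (243,400), is well inside the socket. Lowering the last bit and releasing.

```bash
python3 -m inch '[[0,0,0,0,0,0.002,0.1],[0,0,0,0,0,0.002,0.1],[0,0,0,0,0,0.002,0.3],[0,0,0,0,0,0.002,0.3],[0,0,0,0,0,0.002,0.3],[0,0,0,0,0,-0.03,0.3],[0,0,0,0,0,-0.07,0.3],[0,0,0,0,0,-0.1,0.3],[0,0,0,0,0,-0.1,0.3]]'
python3 - <<'E'
from h import *
p,r=tool();print(p,go([504,-71.5,150]).round(4))
E
```

```text
clock: 8.38
tcp_pos: [494.6, -17.4, 167.6]
eef_rot: [0.001, 0.632, 0.775, 0.002]
wrist_force: [0.9, 0.1, -0.9]
finger_gap: 0.304
grip_force: 0.0
[494.64201456 -17.39554467 167.5877263 ] [-0.0549 -0.0018  0.0176]
```

```bash
python3 -m inch '[[0,0,-90,-0.055,-0.002,0.01,0.35],[0,0,-90,-0.055,-0.002,0.01,0.35],[0,0,-90,-0.055,-0.002,0.01,0.35],[0,0,-90,-0.055,-0.002,0.01,0.35],[0,0,-90,-0.055,-0.002,0.01,0.35],[0,0,-90,-0.055,-0.002,0.01,0.35],[0,0,-90,-0.055,-0.002,0.01,0.35],[0,0,-90,-0.055,-0.002,0.01,0.35],[0,0,-90,-0.055,-0.002,0.01,0.35],[0,0,-90,-0.055,-0.002,0.01,0.35]]'
python3 - <<'E'
from h import *
np.set_printoptions(precision=2,suppress=True)
p,r=tool();print(p,r.as_matrix(),robot.state()["joints"])
print(go([504,-71.5,38]).round(4))
E
```

```text
clock: 9.62
tcp_pos: [501.7, -71.7, 154.7]
eef_rot: [-0.001, -0.101, 0.995, 0.0]
wrist_force: [0.2, 0.9, 0.2]
finger_gap: 0.352
grip_force: 0.0
[501.74 -71.66 154.73] [[-0.98 -0.2  -0.  ]
 [-0.2   0.98  0.  ]
 [ 0.    0.   -1.  ]] [-0.13  0.32  0.22  1.96 -0.09  0.87  1.9 ]
[-0.   -0.    0.12]
```

```bash
python3 -m inch '[[0,0,0,-0.0022,0,0,0.25],[0,0,0,-0.0022,0,0.03,0.25],[0,0,0,-0.0022,0,0.06,0.25],[0,0,0,-0.0022,0,0.085,0.25],[0,0,0,-0.0022,0,0.1,0.25],[0,0,0,-0.0022,0,0.11,0.25],[0,0,0,-0.0022,0,0.116,0.25],[0,0,0,-0.0022,0,0.116,0.25]]';  python3 -m inch '[[0,0,0,0,0,0,0.1],[0,0,0,0,0,0,0.1],[0,0,0,0,0,0,0.1],[0,0,0,0,0,0,0.1]]' 4
python3 - <<'E'
from h import *
for i in range(3): p,r=tool();print(p);T=Cam("top")
EY=np.array([-.2,.98,0]);EX=np.array([.98,.2,0]);print(p@EX,p@EY)
E
```

```text
clock: 10.62
tcp_pos: [504.7, -71.3, 39.8]
eef_rot: [0.0, -0.101, 0.995, 0.0]
wrist_force: [-0.7, -0.2, 0.4]
finger_gap: 0.248
grip_force: 0.0
clock: 11.12
tcp_pos: [504.9, -71.2, 40.1]
eef_rot: [0.0, -0.101, 0.995, 0.0]
wrist_force: [0.5, 0.5, 6.0]
finger_gap: 0.153
grip_force: 4.0
[504.9065855  -71.15540854  40.13903616]
[504.89494752 -71.12558478  40.12908325]
[504.90021134 -71.14399279  40.15619608]
480.5734085584906 -170.7011552001875
```

```bash
python3 -m inch '[[0,0,0,0,0.001,0,0.1],[0,0,0,0,0.003,0,0.1],[0,0,0,0,0.006,0,0.1],[0,0,0,0,0.01,0,0.1],[0,0,0,0,0.014,0,0.1],[0,0,0,0,0.018,0,0.1],[0,0,0,0,0.022,0,0.1],[0,0,0,0,0.025,0,0.1],[0,0,0,0,0.028,0,0.1],[0,0,0,0,0.03,0,0.1]]'
```

```text
clock: 12.52
tcp_pos: [499.2, -42.3, 40.1]
eef_rot: [0.001, -0.101, 0.995, -0.0]
wrist_force: [0.8, -3.1, 6.5]
finger_gap: 0.151
grip_force: 4.0
```

```bash
python3 -m inch '[[0,0,0,0,0.001,-0.001,0.1],[0,0,0,0,0.003,-0.001,0.1],[0,0,0,0,0.006,-0.001,0.1],[0,0,0,0,0.01,-0.001,0.1],[0,0,0,0,0.013,-0.001,0.1],[0,0,0,0,0.015,-0.001,0.1]]'; python3 -c "
from h import *
p,r=tool();print(p@[.98,.2,0],p@[-.2,.98,0])"
```

```text
clock: 13.28
tcp_pos: [495.4, -26.9, 40.7]
eef_rot: [-0.0, -0.101, 0.995, 0.0]
wrist_force: [0.1, 0.2, -2.9]
finger_gap: 0.15
grip_force: 4.0
480.08338482298603 -125.39091811446879
```

```bash
python3 -m inch '[[0,0,0,0,0.001,0.0003,0.1],[0,0,0,0,0.003,0.0003,0.1],[0,0,0,0,0.006,0.0003,0.1],[0,0,0,0,0.009,0.0003,0.1],[0,0,0,0,0.012,0.0003,0.1],[0,0,0,0,0.015,0.0003,0.1],[0,0,0,0,0.018,0.0003,0.1],[0,0,0,0,0.02,0.0003,0.1]]' 3; python3 -c "
from h import *
p,r=tool();print(p@[.98,.2,0],p@[-.2,.98,0])"
```

```text
clock: 14.28
tcp_pos: [491.4, -7.3, 40.4]
eef_rot: [0.0, -0.101, 0.995, 0.0]
wrist_force: [0.1, -0.8, -1.4]
finger_gap: 0.15
grip_force: 3.0
480.10867585386086 -105.46046031265354
```

```bash
python3 -m inch '[[0,0,0,0,0.001,0,0.1],[0,0,0,0,0.002,0,0.1],[0,0,0,0,0.004,0,0.1],[0,0,0,0,0.006,0,0.1],[0,0,0,0,0.008,0,0.1],[0,0,0,0,0.01,0,0.1],[0,0,0,0,0.011,0,0.1],[0,0,0,0,0.012,0,0.1]]'; python3 -c "
from h import *
p,r=tool();print(p@[.98,.2,0],p@[-.2,.98,0])"
```

```text
clock: 15.28
tcp_pos: [489.0, 4.2, 40.4]
eef_rot: [-0.0, -0.101, 0.995, 0.0]
wrist_force: [-0.4, -0.3, -2.0]
finger_gap: 0.15
grip_force: 3.0
480.0681352639823 -93.66681186177493
```

```bash
python3 -m inch '[[0,0,0,0,0.0015,0.0001,0.1],[0,0,0,0,0.003,0.0001,0.1],[0,0,0,0,0.0045,0.0001,0.1],[0,0,0,0,0.006,0.0001,0.1],[0,0,0,0,0.0075,0.0001,0.1],[0,0,0,0,0.009,0.0001,0.1],[0,0,0,0,0.0105,0.0001,0.1],[0,0,0,0,0.012,0.0001,0.1],[0,0,0,0,0.0135,0.0001,0.1],[0,0,0,0,0.015,0.0001,0.1]]'; python3 -c "
from h import *
p,r=tool();print(p@[.98,.2,0],p@[-.2,.98,0],robot.state()['wrist_force'])"
```

```text
clock: 16.52
tcp_pos: [486.0, 18.9, 40.3]
eef_rot: [0.0, -0.101, 0.995, 0.0]
wrist_force: [0.1, -1.3, -1.7]
finger_gap: 0.148
grip_force: 3.0
480.0723000841807 -78.63530657667151 [ 0.09170768 -1.32595088 -1.6624803 ]
```

```bash
python3 -m inch '[[0,0,0,0,0.0015,0.0001,0.1],[0,0,0,0,0.003,0.0001,0.1],[0,0,0,0,0.0045,0.0001,0.1],[0,0,0,0,0.006,0.0001,0.1],[0,0,0,0,0.0075,0.0001,0.1],[0,0,0,0,0.009,0.0001,0.1],[0,0,0,0,0.0105,0.0001,0.1],[0,0,0,0,0.012,0.0001,0.1],[0,0,0,0,0.0135,0.0001,0.1],[0,0,0,0,0.015,0.0001,0.1]]'
python3 - <<'E'
from h import *
p,r=tool();print(p@[.98,.2,0],p@[-.2,.98,0],robot.state()['wrist_force'])
for n in("top","side"):
    C=Cam(n);h=cv2.cvtColor(C.im,cv2.COLOR_BGR2HSV)
    m=cv2.inRange(h,(130,60,40),(170,255,255))
    k,_,st,ce=cv2.connectedComponentsWithStats(m)
    for i in range(1,k):
        if st[i,4]>8:
            w=C.at(ce[i],84);print(n,st[i],ce[i].round(1),w.round(1),"rel",((w-p)@[.98,.2,0]).round(1),((w-p)@[-.2,.98,0]).round(1))
E
```

```text
clock: 17.77
tcp_pos: [483.0, 33.6, 40.2]
eef_rot: [-0.0, -0.101, 0.995, 0.0]
wrist_force: [1.3, -2.0, -1.0]
finger_gap: 0.149
grip_force: 3.0
480.03119520795946 -63.62927627666784 [ 1.33726908 -1.98995712 -0.99317177]
top [447 179  16  11  76] [454.7 184.5] [ 593.5 -418.9   84. ] rel 17.8 -465.5
top [340 180  32  19 311] [353.6 189. ] [ 579.3 -161.2   84. ] rel 55.4 -210.2
top [298 264  26  29 336] [310.2 277. ] [353.3 -52.2  84. ] rel -144.3 -58.2
top [   85   304   121   116 10889] [140.4 355.6] [150.5 372.7  84. ] rel -258.0 398.8
side [435 193   8   5  37] [438.6 194.9] [936.9 -62.   84. ] rel 425.8 -184.6
side [  65  203  127  140 5486] [137.  253.3] [193.3 -21.9  84. ] rel -295.0 3.5
side [198 251  31  36 485] [214.8 268.7] [ 342.7 -121.3   84. ] rel -168.5 -123.8
side [320 260  22  41 434] [329.7 279.2] [ 558.4 -226.8   84. ] rel 21.8 -270.3
side [391 364  20  32 260] [400.5 377.2] [ 580.3 -462.1   84. ] rel -3.7 -505.3
```

```bash
python3 -m inch '[[0,0,0,0,0.0015,0,0.1],[0,0,0,0,0.0035,0,0.1],[0,0,0,0,0.0055,0,0.1],[0,0,0,0,0.0076,0,0.1],[0,0,1.5,0,0.01,0,0.1],[0,0,3,-0.0001,0.0123,0,0.1],[0,0,4.5,-0.0003,0.0147,0,0.1],[0,0,6,-0.0005,0.017,0,0.1],[0,0,7.5,-0.0008,0.0193,0,0.1],[0,0,9,-0.0011,0.0217,0,0.1]]'
cat > a.py <<'E'
from h import *
p,r=tool();w=robot.state()['wrist_force'];t=r.as_matrix()[:,1]
ex=np.array([.98,.2,0]);ey=np.array([-.2,.98,0]);P=np.array([p@ex,p@ey]);c=np.array([570,-56.]);d=P-c
print("lane",P.round(1),"th",np.degrees(np.arctan2(d[1],-d[0])).round(2),"rad",np.hypot(*d).round(2),"tool",np.degrees(np.arctan2(t@ex,t@ey)).round(1),"z",p[2].round(1))
print("F tool x,y,z",r.inv().apply(w).round(2))
E
python3 a.py
```

```text
clock: 19.12
tcp_pos: [479.4, 55.1, 40.2]
eef_rot: [-0.0, -0.022, 1.0, -0.0]
wrist_force: [-1.2, -2.7, 0.4]
finger_gap: 0.149
grip_force: 3.0
lane [480.8 -41.9] th 9.01 rad 90.29 tool 9.0 z 40.2
F tool x,y,z [ 1.31 -2.68 -0.35]
```

```bash
python3 -m inch '[[0,0,1.5,0.0002,0.0024,0,0.1],[0,0,3,0.0002,0.0047,0,0.1],[0,0,4.5,0.0001,0.0071,0,0.1],[0,0,6,-0.0001,0.0094,0,0.1],[0,0,7.5,-0.0004,0.0118,0,0.1],[0,0,9,-0.0007,0.0141,0,0.1],[0,0,10.5,-0.0011,0.0164,0,0.1]]'; python3 a.py
```

```text
clock: 20.0
tcp_pos: [479.8, 71.6, 40.2]
eef_rot: [-0.0, 0.07, 0.998, -0.0]
wrist_force: [-1.8, -0.8, 2.6]
finger_gap: 0.148
grip_force: 3.0
lane [484.6 -25.8] th 19.47 rad 90.62 tool 19.5 z 40.2
F tool x,y,z [ 1.66 -1.07 -2.61]
```

```bash
python3 -m inch '[[0,0,1.5,0.0002,0.0024,-0.0001,0.1],[0,0,3,0.0003,0.0047,-0.0002,0.1],[0,0,4.5,0.0002,0.0071,-0.0002,0.1],[0,0,6,0.0001,0.0094,-0.0002,0.1],[0,0,7.5,-0.0001,0.0118,-0.0002,0.1],[0,0,9,-0.0004,0.0141,-0.0002,0.1],[0,0,10.5,-0.0007,0.0164,-0.0002,0.1],[0,0,12,-0.0012,0.0187,-0.0002,0.1]]'; sed -i 's/-56\./-54./' a.py; python3 a.py
```

```text
clock: 21.0
tcp_pos: [483.8, 90.0, 40.4]
eef_rot: [0.0, 0.173, 0.985, 0.0]
wrist_force: [-0.5, -0.2, -2.5]
finger_gap: 0.152
grip_force: 3.0
lane [492.2  -8.6] th 30.26 rad 90.13 tool 31.5 z 40.4
F tool x,y,z [ 0.44 -0.34  2.46]
```

```bash
python3 -m inch '[[0,0,1.5,0,0.0024,0.0001,0.1],[0,0,3,0,0.0047,0.0001,0.1],[0,0,4.5,-0.0001,0.0071,0.0001,0.1],[0,0,6,-0.0003,0.0094,0.0001,0.1],[0,0,7.5,-0.0005,0.0118,0.0001,0.1],[0,0,9,-0.0008,0.0141,0.0001,0.1],[0,0,10.5,-0.0012,0.0164,0.0001,0.1],[0,0,12,-0.0016,0.0187,0.0001,0.1]]';python3 a.py
```

```text
clock: 22.0
tcp_pos: [491.7, 107.0, 40.3]
eef_rot: [-0.0, 0.275, 0.961, 0.0]
wrist_force: [-1.5, -0.5, -1.5]
finger_gap: 0.153
grip_force: 3.0
lane [503.3   6.6] th 42.21 rad 90.12 tool 43.5 z 40.3
F tool x,y,z [ 1.07 -1.2   1.54]
```

```bash
python3 -m inch '[[0,0,1.5,0.0002,0.0024,0.0001,0.1],[0,0,3,0.0002,0.0047,0.0001,0.1],[0,0,4.5,0.0001,0.0071,0.0001,0.1],[0,0,6,0,0.0094,0.0001,0.1],[0,0,7.5,-0.0002,0.0118,0.0001,0.1],[0,0,9,-0.0005,0.0141,0.0001,0.1],[0,0,10.5,-0.0009,0.0164,0.0001,0.1],[0,0,12,-0.0013,0.0187,0.0001,0.1]]';python3 a.py
```

```text
clock: 23.0
tcp_pos: [502.7, 122.2, 40.2]
eef_rot: [-0.0, 0.374, 0.927, 0.0]
wrist_force: [-0.7, -1.2, -0.7]
finger_gap: 0.151
grip_force: 3.0
lane [517.1  19.2] th 54.14 rad 90.32 tool 55.5 z 40.2
F tool x,y,z [-0.31 -1.33  0.65]
```

```bash
python3 -m inch '[[0,0,1.5,0,0.0024,0.0001,0.1],[0,0,3,0,0.0047,0.0001,0.1],[0,0,4.5,-0.0001,0.0071,0.0001,0.1],[0,0,6,-0.0003,0.0094,0.0001,0.1],[0,0,7.5,-0.0005,0.0118,0.0001,0.1],[0,0,9,-0.0008,0.0141,0.0001,0.1],[0,0,10.5,-0.0012,0.0164,0.0001,0.1],[0,0,12,-0.0017,0.0187,0.0001,0.1]]';python3 a.py
```

```text
clock: 24.0
tcp_pos: [516.9, 134.5, 40.2]
eef_rot: [-0.0, 0.469, 0.883, 0.0]
wrist_force: [-2.3, 0.1, 3.2]
finger_gap: 0.146
grip_force: 3.0
lane [533.4  28.5] th 66.09 rad 90.22 tool 67.5 z 40.2
F tool x,y,z [ 1.4  -1.89 -3.2 ]
```

```bash
python3 -m inch '[[0,0,1.5,0.0002,0.0024,-0.0002,0.1],[0,0,3,0.0002,0.0047,-0.0002,0.1],[0,0,4.5,0.0001,0.0071,-0.0002,0.1],[0,0,6,0,0.0094,-0.0002,0.1],[0,0,7.5,-0.0002,0.0118,-0.0002,0.1],[0,0,9,-0.0005,0.0141,-0.0002,0.1]]';python3 a.py
```

```text
clock: 24.75
tcp_pos: [528.8, 142.1, 40.3]
eef_rot: [-0.0, 0.537, 0.844, 0.0]
wrist_force: [-2.0, 0.3, -1.3]
finger_gap: 0.15
grip_force: 3.0
lane [546.7  33.5] th 75.07 rad 90.51 tool 76.5 z 40.3
F tool x,y,z [ 1.14 -1.72  1.3 ]
```

```bash
python3 -m inch '[[0,0,0.6,0.0002,0.001,0,0.1],[0,0,1.3,0.0002,0.002,0,0.1],[0,0,1.9,0.0002,0.003,0,0.1],[0,0,2.5,0.0002,0.004,0,0.1],[0,0,3.2,0.0002,0.005,0,0.1],[0,0,3.8,0.0002,0.006,0,0.1]]';python3 a.py
```

```text
clock: 25.5
tcp_pos: [533.7, 144.4, 40.2]
eef_rot: [-0.0, 0.564, 0.826, -0.0]
wrist_force: [-4.6, -0.6, 0.6]
finger_gap: 0.153
grip_force: 3.0
lane [551.9  34.8] th 78.49 rad 90.62 tool 80.3 z 40.2
F tool x,y,z [ 1.13 -4.47 -0.57]
```

```bash
python3 -m inch '[[0,0,0.3,0.0001,0.0003,0,0.1],[0,0,0.6,0.0002,0.0006,0,0.1],[0,0,0.6,0.0002,0.001,0,0.1]]';python3 a.py
```

```text
clock: 25.88
tcp_pos: [534.8, 145.1, 40.3]
eef_rot: [-0.0, 0.568, 0.823, -0.0]
wrist_force: [-3.5, 0.1, 0.5]
finger_gap: 0.147
grip_force: 3.0
lane [553.1  35.2] th 79.29 rad 90.8 tool 80.8 z 40.3
F tool x,y,z [ 1.32 -3.21 -0.48]
```

```bash
python3 -m inch '[[0,0,0.3,0.0001,0.0005,0,0.1],[0,0,0.6,0.0002,0.001,0,0.1],[0,0,1,0.0003,0.0015,0,0.1],[0,0,1.3,0.0003,0.002,0,0.1],[0,0,1.6,0.0003,0.0025,0,0.1]]';python3 a.py
```

```text
clock: 26.5
tcp_pos: [537.2, 146.4, 40.3]
eef_rot: [-0.0, 0.58, 0.815, 0.0]
wrist_force: [-3.3, 0.1, -0.3]
finger_gap: 0.147
grip_force: 3.0
lane [555.7  36. ] th 81.0 rad 91.13 tool 82.4 z 40.3
F tool x,y,z [ 1.16 -3.06  0.3 ]
```

```bash
python3 -m inch '[[0,0,0.4,0,0.0006,0,0.1],[0,0,0.8,0,0.0012,0,0.1],[0,0,1.2,0.0001,0.0018,0,0.1],[0,0,1.6,0.0001,0.0024,0,0.1],[0,0,2,0.0001,0.003,0,0.1],[0,0,2.4,0.0001,0.0036,0,0.1]]';python3 a.py
```

```text
clock: 27.25
tcp_pos: [540.7, 147.6, 40.4]
eef_rot: [0.0, 0.597, 0.802, 0.0]
wrist_force: [-4.3, 0.5, -0.9]
finger_gap: 0.153
grip_force: 3.0
lane [559.4  36.5] th 83.32 rad 91.15 tool 84.8 z 40.4
F tool x,y,z [ 1.68 -3.94  0.86]
```

```bash
python3 -m inch '[[0,0,0.4,0.0001,0.0006,0,0.1],[0,0,0.8,0.0002,0.0012,0,0.1],[0,0,1.2,0.0003,0.0018,0,0.1],[0,0,1.6,0.0003,0.0024,0,0.1],[0,0,2,0.0003,0.003,0,0.1]]';python3 a.py
```

```text
clock: 27.88
tcp_pos: [543.5, 148.8, 40.4]
eef_rot: [0.0, 0.611, 0.792, 0.0]
wrist_force: [-2.1, 0.9, 0.7]
finger_gap: 0.149
grip_force: 3.0
lane [562.4  37.1] th 85.2 rad 91.41 tool 86.8 z 40.4
F tool x,y,z [ 1.41 -1.81 -0.67]
```

```bash
python3 -m inch '[[0,0,0.4,0.0001,0.0006,0,0.1],[0,0,0.8,0.0002,0.0012,0,0.1],[0,0,1.2,0.0002,0.0018,0,0.1],[0,0,1.6,0.0002,0.0024,0,0.1],[0,0,2,0.0002,0.003,0,0.1],[0,0,2.4,0.0002,0.0036,0,0.1]]';python3 a.py
```

```text
clock: 28.62
tcp_pos: [546.9, 149.8, 40.3]
eef_rot: [0.0, 0.627, 0.779, 0.0]
wrist_force: [-3.4, 0.5, 0.4]
finger_gap: 0.149
grip_force: 3.0
lane [565.9  37.4] th 87.42 rad 91.49 tool 89.2 z 40.3
F tool x,y,z [ 1.24 -3.25 -0.42]
```

```bash
python3 -m inch '[[0,0,0.3,0.0001,0.0006,0,0.1],[0,0,0.6,0.0001,0.0012,0,0.1],[0,0,0.9,0.0002,0.0018,0,0.1],[0,0,0.9,0.0002,0.0024,0,0.1],[0,0,0.9,0.0002,0.003,0,0.1]]';python3 a.py
```

```text
clock: 29.25
tcp_pos: [549.9, 150.5, 40.4]
eef_rot: [0.0, 0.633, 0.774, 0.0]
wrist_force: [-0.5, -1.7, -0.8]
finger_gap: 0.15
grip_force: 3.0
lane [569.   37.6] th 89.37 rad 91.56 tool 90.1 z 40.4
F tool x,y,z [-1.53 -0.8   0.84]
```

```bash
python3 -m inch '[[0,0,0,-0.0001,0.0006,0,0.1],[0,0,0,-0.0001,0.0012,0,0.1],[0,0,0,-0.0001,0.0018,0,0.1],[0,0,0,-0.0001,0.0024,0,0.1]]';python3 a.py;python3 -m inch '[[0,0,0,-0.0001,0.0005,0,0.1],[0,0,0,-0.0001,0.001,0,0.1],[0,0,0,-0.0001,0.0015,0,0.1]]';python3 a.py
```

```text
clock: 29.75
tcp_pos: [552.1, 151.0, 40.3]
eef_rot: [0.0, 0.633, 0.774, 0.0]
wrist_force: [-0.3, -1.1, -0.5]
finger_gap: 0.151
grip_force: 3.0
lane [571.3  37.6] th 90.8 rad 91.59 tool 90.1 z 40.3
F tool x,y,z [-1.03 -0.48  0.49]
clock: 30.12
tcp_pos: [553.6, 151.3, 40.4]
eef_rot: [0.0, 0.633, 0.774, 0.0]
wrist_force: [-0.9, -0.3, -1.2]
finger_gap: 0.149
grip_force: 3.0
lane [572.8  37.5] th 91.75 rad 91.55 tool 90.1 z 40.4
F tool x,y,z [-0.16 -0.97  1.21]
```

```bash
for i in 1; do python3 -m inch '[[0,0,0,0,0.0005,0,0.1],[0,0,0,0,0.001,0,0.1],[0,0,0,0,0.0015,0,0.1],[0,0,0,0,0.0015,0,0.1]]'>/dev/null;python3 a.py;done;python3 -m inch '[[0,0,0,0,0.0005,0,0.1],[0,0,0,0,0.001,0,0.1],[0,0,0,0,0.001,0,0.1]]'>/dev/null;python3 a.py
```

```text
lane [574.4  37.5] th 92.75 rad 91.63 tool 90.1 z 40.3
F tool x,y,z [-0.9  -1.55  1.59]
lane [575.1  37.5] th 93.2 rad 91.69 tool 90.1 z 40.3
F tool x,y,z [-0.32 -1.72  0.93]
```

```bash
python3 -m inch '[[0,0,0,0,0.0005,0.0001,0.1],[0,0,0,0,0.001,0.0001,0.1],[0,0,0,0,0.001,0.0001,0.1]]'>/dev/null;python3 a.py;python3 -m inch '[[0,0,0,0,0.0005,0,0.1],[0,0,0,0,0.001,0,0.1],[0,0,0,0,0.001,0,0.1]]'>/dev/null;python3 a.py
```

```text
lane [576.   37.5] th 93.76 rad 91.71 tool 90.1 z 40.2
F tool x,y,z [-0.53 -4.05 -2.21]
lane [576.8  37.5] th 94.27 rad 91.77 tool 90.1 z 40.2
F tool x,y,z [ 0.03 -4.79 -3.04]
```

```bash
python3 -m inch '[[0,0,0,0,0.0002,-0.0002,0.1],[0,0,0,0,0.0005,-0.0002,0.1],[0,0,0,0,0.0005,-0.0002,0.1]]'>/dev/null;python3 a.py; python3 -m inch '[[0,0,0,0,0,0,0.2],[0,0,0,0,0,0,0.24],[0,0,0,0,0,0,0.24]]'
python3 - <<'E'
from h import *
np.set_printoptions(suppress=True,precision=2)
ins=Cam("side");
ins.crop(235,150,90,75,8,"pics/dock.png")
E
python3 -m inch '[[0,0,0,0,0,-0.01,0.24],[0,0,0,0,0,-0.04,0.24],[0,0,0,0,0,-0.09,0.24],[0,0,0,0,0,-0.14,0.24],[0,0,0,0,0,-0.18,0.24],[0,0,0,0,0,-0.18,0.24]]'
```

```text
lane [577.   37.5] th 94.36 rad 91.76 tool 90.1 z 40.2
F tool x,y,z [ 0.78 -4.38 -1.72]
clock: 32.5
tcp_pos: [559.1, 152.4, 40.6]
eef_rot: [0.0, 0.633, 0.774, 0.0]
wrist_force: [0.7, 0.7, 0.6]
finger_gap: 0.243
grip_force: 0.0
clock: 33.3
tcp_pos: [560.4, 152.2, 224.2]
eef_rot: [0.001, 0.633, 0.774, 0.003]
wrist_force: [0.4, -0.3, -0.7]
finger_gap: 0.236
grip_force: 0.0
```

```bash
python3 -m inch '[[0,0,0,-0.06,-0.02,0,0.24],[0,0,0,-0.12,-0.04,0,0.24],[0,0,0,-0.18,-0.06,0,0.24],[0,0,0,-0.24,-0.08,0,0.24],[0,0,0,-0.25,-0.09,0,0.24],[0,0,0,-0.25,-0.09,0,0.24]]'>/dev/null
python3 - <<'E'
from h import *
T=Cam("top");S=Cam("side")
a=T.im[140:215,200:275];b=S.im[145:220,260:335]
f=lambda i:cv2.resize(i,(400,400),interpolation=cv2.INTER_CUBIC)
cv2.imwrite("pics/fin.png",np.hstack([f(a),f(b)]))
ex=np.array([.98,.2]);ey=np.array([-.2,.98])
for n,xy in dict(post=575*ex+37*ey,sock=625*ex+37*ey).items():
  for z in (47,69,91): 
    u=T.px([*xy,z]);v=S.px([*xy,z]);print(n,z,((u-[200,140])*5.333).round(),((v-[260,145])*5.333+[400,0]).round())
E
```

```text
post 47 [180. 312.] [451. 231.]
post 69 [174. 306.] [451. 196.]
post 91 [168. 300.] [450. 161.]
sock 47 [162. 214.] [534. 201.]
sock 69 [156. 207.] [535. 167.]
sock 91 [149. 198.] [536. 131.]
```

View pics/fin.png

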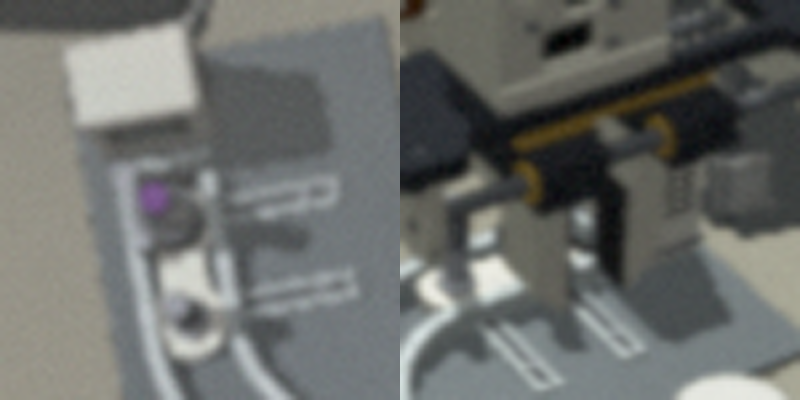

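The top view shows the tube cap at (153,197) and the post at (179,305). These match the home prediction of (149,198) and (174,306). I'll clear the arm and take one side look at the roller.

```bash
python3 -m inch '[[0,0,0,-0.06,-0.02,-0.02,0.24],[0,0,0,-0.12,-0.03,-0.04,0.24],[0,0,0,-0.18,-0.04,-0.06,0.24],[0,0,0,-0.24,-0.05,-0.08,0.24],[0,0,0,-0.26,-0.05,-0.08,0.24],[0,0,0,-0.26,-0.05,-0.08,0.24]]'
python3 - <<'E'
from h import *
S=Cam("side");S0=cv2.imread("pics/side0.png")
f=lambda i:cv2.resize(i[155:215,255:315],(400,400),interpolation=cv2.INTER_CUBIC)
cv2.imwrite("pics/fin2.png",np.hstack([f(S0),f(S.im)]))
ex=np.array([.98,.2]);ey=np.array([-.2,.98])
for n,xy in dict(post=575*ex+37*ey,sock=625*ex+37*ey).items():
  for z in (47,69,91): print(n,z,((S.px([*xy,z])-[255,155])*6.667+[400,0]).round())
E
```

```text
clock: 34.9
tcp_pos: [523.2, -375.8, 299.8]
eef_rot: [-0.0, 0.633, 0.774, -0.0]
wrist_force: [0.6, -0.1, 0.1]
finger_gap: 0.241
grip_force: 0.0
post 47 [497. 222.]
post 69 [497. 179.]
post 91 [496. 134.]
sock 47 [601. 185.]
sock 69 [602. 142.]
sock 91 [603.  97.]
```

View pics/fin2.png

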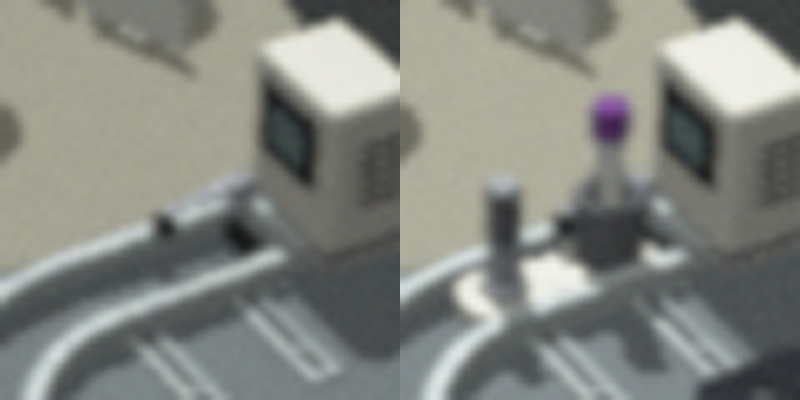

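The tube stands upright with its cap at (611,105). The carrier sits at or slightly beyond predicted home, and the dark roller at (565,222) is back where it was originally (160,222), now behind the socket. Handing in.

```bash
python3 -c "
from cell import robot
print(robot.sign_off())"
```

```text
the job is handed in; nothing more can be done
None
```

The job is handed in at about 35 s on the clock: the tube stands upright in the carrier, which is home against the buffer with the roller back behind the socket in the last pictures; forces read at the wrist while sliding stayed near 7 N or less.

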